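Load the bottle carrier and hold it balanced over the cradle

TASK

Stand the two loose small bottles in the two empty outer seats of the T-shaped bottle carrier, so that its row of three is full. Then take the loaded carrier by the balance point of its stem (the dark grip sleeve), lift it and carry it level to the grey cradle, and hold it still there, the right way round, about 8 cm above the cradle: block over the corner guides, round counterweight over the saddle, ready to be lowered. Finish while still holding it up, do not put it down, and leave the other things on the bench where they are.

Things in the scene. Friction and masses are not known exactly. Their poses are not given: they have to be found in the camera images.
- carrier: Loose T-shaped bottle carrier, 0.44 kg (0.68 kg full), standing left or right of the robot. A white block 54 (x) x 184 (y) x 16 mm high has three round seats in a row along y; from its middle a stem runs along -x, roughly towards the robot, to a steel counterweight. Origin: middle of the block's underside; z up. At the start only the middle seat is filled.
- balance (a point): Balance point of the carrier when all three seats are filled: middle of the dark rubber sleeve on the stem, 85 mm from the row of seats towards the counterweight, 52 mm above the underside. Sleeve 36 mm long (x), 16 mm wide (y), 20 mm high; the bare stem is 10 mm wide, 14 mm high. Axes as the carrier's.
- weight (a point): Centre of the underside of the carrier's counterweight, an upright steel cylinder 32 mm across and 60 mm high, 200 mm along -x from the carrier's origin; it stands on the worktop at the start.
- cradle: Fixed cradle for the carrier, on the other side of the bench: grey base plate 70 (x) x 200 (y) x 8 mm with four steel corner guides 28 mm high and a spine along -x, roughly towards the robot, to a saddle. Origin: middle of the plate's underside, on the worktop; axes as those of a carrier that rests in it.
- saddle (a point): Centre of the cradle's saddle, a disc with two steel cheeks 32 mm high, 200 mm along -x from the cradle's origin; this point is 8 mm above the worktop.
- bottle_a: Loose small reagent bottle with screw cap, upright on the worktop: body 38 mm across up to about 45 mm height, then a shoulder to 64 mm, cap 24 mm across, 75 mm high in all, 80 g. Origin: centre of its underside, z up.
- bottle_b: A second loose bottle, the same as bottle_a.
- bottle_c: A third bottle of the same kind, already in the middle seat of the carrier.
- dish: Bystander: a loose flat round dish with lid, 91 mm across and 16 mm high, behind the loose bottles. Origin: centre of its underside.
- seat_1 (a point): Centre of the floor of the empty seat at the carrier's +y end, 62 mm from the middle seat and 6 mm above the block's underside. A round blind seat, 42 mm wide, 10 mm deep, with a 2 mm chamfer. Axes as the carrier's.
- seat_2 (a point): The same for the empty seat at the carrier's -y end.
- clip: Bystander: a loose flat plastic bag clip, 12 x 76 x 10 mm, lying between the two loose bottles. Origin: middle of its underside.
Mind the look-alikes: they are no part of the job. Leave any green or red look-alike of the bottle_c alone.

How it is judged:
By the outcome, as a careful person would: the job done as asked, in the order asked, and still so for the second after the job is handed in, while the arm keeps its last pose, push and grip.
It also fails if it takes over 62 s, if anything falls off the work surface, if the arm or the gripper's body presses on something with over 40 N, if the wrist force passes 120 N, or if a joint passes its speed limit or range.

ROBOT

A 6-joint arm with a two-finger parallel gripper is mounted at the origin on a cart in front of the work surface, level with it; the furniture and walls round the work are solid. World frame = base frame: x ahead of the robot, y to its left, z up, the work surface at z = 0. Lengths are in mm, angles in rad, forces in N, time in s.
With the tool pointing down it reaches from about 350 to 875 mm from the base axis. Payload 4.2 kg.
Tool frame: the origin (TCP) lies at the very end of the fingers, on their centre line; the grasp point (between the pads) lies 19 mm behind it; z points along the fingers, y is the line along which they close (so a half turn about z gives the same grasp; the last joint's range is limited). The gripper opens to 85 mm and grips with 20 to 120 N. Pads are 22 mm wide; open, the fingers measure 114 mm over their backs; the gripper's body (76 mm by 85 mm) begins 54 mm behind the grasp point. The pads swing forward as they close: fully open they stand 13 mm farther back than shut.
Start: joints at [1.375, 0.385, 0.008, 0, -1.194, -0.259], TCP at [274.518, 561.462, 231.312] pointing down, gripper open.
Joint ranges: [-3.14, 3.14], [-1.21, 2.06], [-1.07, 1.41], [-3.16, 2.05], [-2.99, -0.16], [-3.1, 3.1]. Speed limits (rad/s): [2.79, 2.79, 3.14, 3.14, 3.14, 3.14].

INTERFACE

Orientations are given as a unit quaternion [x, y, z, w].
In Python, from bench import arm, optics gives the robot as it stands. The module is installed in compiled form; this text tells all that it offers.
- The arm moves only by the tool step_arm, never from a script. Its argument "motion" is a list of rows, each an object with "dr": the turn, a rotation vector about the tool's x, y, z in units of 8 degrees (1.0 is 8 degrees), a list of three; "slide": the shift along the tool's x, y, z in mm, a list of three; "jaw": the finger opening in mm, from 0 to 85.4. A call has exactly 8 rows; each row is the pose to reach, as a shift and turn from the pose commanded when the call began, along the tool's axes at that moment; what a row does not reach only later rows make up. A row lasts 1/8 s, in which the tool goes at most 62.5 mm and 10.7 degrees, less where a joint would pass 70% of its speed; a pose out of reach is approached as far as the arm can. A call with a gripper value outside its range is refused whole. The fingers move at their own pace and stop on an object; the grip force is fixed at half the most. Time passes only in rows, so rows that repeat a pose let the fingers close, or fill a call up. It gives the time, the measured TCP pose, the force, the opening and the grip force at its end, in the units of the state.
- arm.read_state(): the state, without advancing time (a new reading comes with each control period).
- optics.get_image(name): name is "scene" or "top" or "wrist"; returns the picture (480x640x3 uint8, blue, green, red); there is no depth.
- optics.camera_info(name): a dict with "camera_matrix" (3x3 intrinsics, pixels), "view" (4x4, takes a point from world to camera coordinates); the wrist camera has in their place "T_tool_cam" (4x4, takes a point from camera to tool coordinates, whose origin is the TCP and whose axes are the flange's). Camera axes: x right, y up, looking along -z (the intrinsics and any distortion apply to the point x, -y, -z); pixel columns grow to the right and rows downward; lengths in mm; the calibration is good to about 2 mm. The wrist camera is an equidistant fisheye: a pixel r from the principal point sees the ray r / f radians off the axis. A picture is of the moment at which its call begins: read the wrist's pose just before it. camera_info takes no time and is no camera call.
- arm.job_done(): hands the job in; it is judged then, once.
The state is a dict: "clock": time; "joints": joint angles; "joint_vel": joint speeds; "joint_efforts": joint torques, N m; "position": TCP position; "ee_rot": TCP orientation; "contact_force": force on the tool from outside, world axes, zero at the start; "wrist_torque": the same for the moment, N m; "gripper_width": finger opening in mm; "grasp_force": force on a finger pad.
Only numpy, scipy, OpenCV 4.12 (cv2) and the standard library are available. Lean on these libraries where they do the work, as an engineer would, in place of code of your own. Each camera call takes 0.05 s, during which the arm holds its last target. There are 200 camera calls.

## Working session

There is one attempt and no reset: what is moved stays moved. The work goes in short steps, Python scripts to look and compute and a tool call to move; the robot and the scene stay as the last step left them, time stands still between calls to the robot, and variables do not carry over. Pictures are saved under pics/ and viewed, at most 10 in all, crops included, and the job is handed in when it is done.

Besides the shell and the picture viewer there is one more tool, called after "Emit:" as name(argument=value, ...) on one line, values as JSON. step_arm: Moves the arm, as the interface text tells. Its arguments: {"type":"object","properties":{"motion":{"type":"array","items":{"type":"object","properties":{"dr":{"type":"array","items":{"type":"number"}},"slide":{"type":"array","items":{"type":"number"}},"jaw":{"type":"number"}}}}},"required":["motion"]}

```bash
mkdir -p pics && python3 - <<'E'
from bench import arm, optics
import cv2, numpy as np
np.set_printoptions(precision=4,suppress=True)
print(arm.read_state())
for n in ("scene","top"):
    im=optics.get_image(n); cv2.imwrite(f"pics/{n}0.png",im); print(n,optics.camera_info(n))
print(optics.camera_info("wrist"))
E
```

```text
{'clock': 0.0, 'joints': array([ 1.3746,  0.3856,  0.0066, -0.0005, -1.194 , -0.2586]), 'joint_vel': array([ 0.0004,  0.0011,  0.0007,  0.0008,  0.0002, -0.001 ]), 'joint_efforts': array([  0.0004, -39.2287,  18.8401,   4.1862,  -0.0047,   0.    ]), 'position': array([274.3049, 560.9405, 230.2102]), 'ee_rot': array([ 0.9742, -0.2256, -0.0002,  0.0011]), 'contact_force': array([-0.6982, -0.3249,  0.2137]), 'wrist_torque': array([-0.0171, -0.0181,  0.0065]), 'grasp_force': 0.0, 'gripper_width': 85.82576126501826}
scene {'camera_matrix': array([[446.6064,   0.    , 323.0572],
       [  0.    , 446.6064, 244.929 ],
       [  0.    ,   0.    ,   1.    ]]), 'view': array([[   0.7097,   -0.7045,   -0.0015, -405.9433],
       [   0.4804,    0.4823,    0.7325, -317.1577],
       [  -0.5154,   -0.5206,    0.6807, -734.1177],
       [   0.    ,    0.    ,    0.    ,    1.    ]])}
top {'camera_matrix': array([[484.7921,   0.    , 317.3432],
       [  0.    , 484.7921, 236.6877],
       [  0.    ,   0.    ,   1.    ]]), 'view': array([[   -0.009 ,    -0.9999,     0.0131,   -30.4347],
       [    0.9893,    -0.007 ,     0.1454,  -544.8673],
       [   -0.1453,     0.0143,     0.9893, -1026.4144],
       [    0.    ,     0.    ,     0.    ,     1.    ]])}
{'camera_matrix': array([[371.6483,   0.    , 320.2128],
       [  0.    , 371.6483, 239.1025],
       [  0.    ,   0.    ,   1.    ]]), 'T_tool_cam': array([[  -0.0004,    0.9504,    0.311 ,   78.7558],
       [   1.    ,    0.0006,   -0.0005,   -0.7231],
       [  -0.0006,    0.311 ,   -0.9504, -142.7643],
       [   0.    ,    0.    ,    0.    ,    1.    ]])}
```

View pics/top0.png

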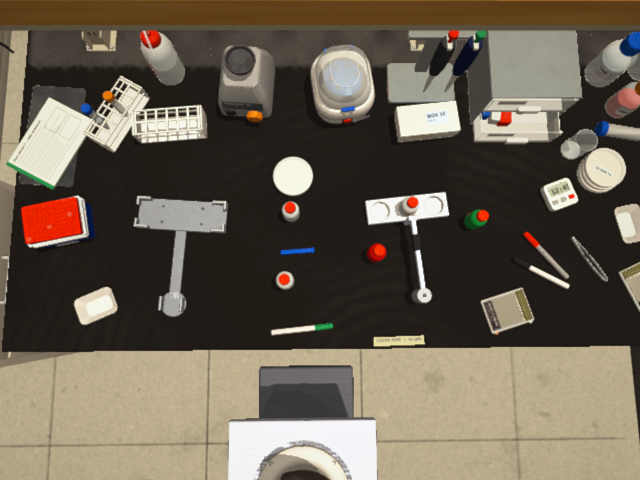

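View pics/scene0.png

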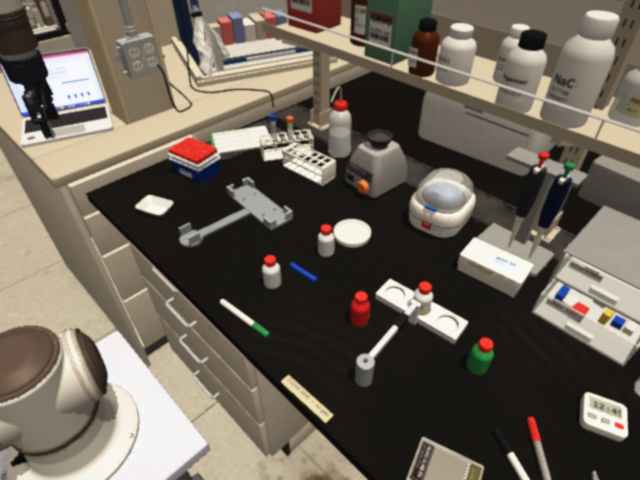

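Candidates for the loose bottles (top view): white body with red cap at (291,210) and (285,280), which I choose. Others: bottle_c in the carrier (412,203), the red look-alike (377,252) and the green one (476,218). The carrier is on the right, with its block at (407,208) and weight at (423,296). The cradle is on the left, with its plate at (181,215) and saddle at (173,303).

```bash
cat > h.py <<'E'
from bench import arm, optics
import cv2, numpy as np
from scipy.spatial.transform import Rotation as R
np.set_printoptions(precision=2,suppress=True)
def cam(n):
    i=optics.camera_info(n); return i["camera_matrix"],i["view"]
def cast(n,uv,z):
    K,V=cam(n); d=np.linalg.inv(K)@[uv[0],uv[1],1]; d=np.array([d[0],-d[1],-d[2]])
    Rm,t=V[:3,:3],V[:3,3]; c=-Rm.T@t; d=Rm.T@d
    return c+d*(z-c[2])/d[2]
def proj(n,P):
    K,V=cam(n); p=V[:3,:3]@P+V[:3,3]; q=K@[p[0],-p[1],-p[2]]; return q[:2]/q[2]
def wcast(uv,s,z):
    i=optics.camera_info("wrist"); K=i["camera_matrix"]; T=i["T_tool_cam"]
    a=np.array([uv[0]-K[0,2],uv[1]-K[1,2]]); r=np.hypot(*a); th=r/K[0,0]
    d=np.array([a[0]/r*np.sin(th),-a[1]/r*np.sin(th),-np.cos(th)])
    Q=R.from_quat(s["ee_rot"]).as_matrix(); c=s["position"]+Q@T[:3,3]; d=Q@T[:3,:3]@d
    return c+d*(z-c[2])/d[2]
def wproj(P,s):
    i=optics.camera_info("wrist"); K=i["camera_matrix"]; T=i["T_tool_cam"]
    Q=R.from_quat(s["ee_rot"]).as_matrix(); p=T[:3,:3].T@(Q.T@(P-s["position"])-T[:3,3])
    th=np.arctan2(np.hypot(p[0],p[1]),-p[2]); u=np.array([p[0],-p[1]])/np.hypot(p[0],p[1])
    return u*th*K[0,0]+K[:2,2]
def red(im):
    h=cv2.cvtColor(im,cv2.COLOR_BGR2HSV)
    return (((h[...,0]<8)|(h[...,0]>172))&(h[...,1]>150)&(h[...,2]>100)).astype(np.uint8)*255
def blobs(m,amin=20):
    n,l,s,c=cv2.connectedComponentsWithStats(m); return [(c[i],s[i]) for i in range(1,n) if s[i][4]>=amin]
def rel(target,s):  # world target -> tool-axes slide
    return R.from_quat(s["ee_rot"]).inv().apply(np.array(target)-s["position"])
E
python3 - <<'E'
from h import *
for n in("top","scene"):
    im=cv2.imread(f"pics/{n}0.png")
    for c,s in blobs(red(im)):
        if s[4]<900: print(n,c,s,cast(n,c,72))
im=cv2.imread("pics/top0.png"); h=cv2.cvtColor(im,cv2.COLOR_BGR2HSV)
m=((h[...,1]<60)&(h[...,2]>150)).astype(np.uint8)*255
for c,s in blobs(m,60):
    if 240<c[0]<460 and 150<c[1]<340:
        print("white",c,s,cast("top",c,16))
M=np.zeros_like(m); M[185:225,360:455]=m[185:225,360:455]
M=cv2.morphologyEx(M,cv2.MORPH_OPEN,np.ones((3,3)))
b=np.argwhere(M)[:,::-1].astype(np.float32)
box=cv2.boxPoints(cv2.minAreaRect(b)); print(box); print([cast("top",p,16) for p in box])
g=((h[...,1]<60)&(h[...,2]>80)).astype(np.uint8)*255
for c,s in blobs(g,200):
    if 120<c[0]<240 and 190<c[1]<330: print("grey",c,s)
cv2.imwrite("pics/crop.png",np.vstack([cv2.resize(im[180:320,260:460],None,fx=3,fy=3,interpolation=2)[:, :600],]))
M=np.zeros_like(g); M[190:236,120:240]=g[190:236,120:240]
b=np.argwhere(cv2.morphologyEx(M,cv2.MORPH_OPEN,np.ones((9,9))))[:,::-1].astype(np.float32)
box=cv2.boxPoints(cv2.minAreaRect(b)); print(box); print([cast("top",p,8) for p in box])
cv2.imwrite("pics/crop.png",np.vstack([cv2.resize(im[185:315,260:460],(800,520),interpolation=2)]))
cv2.imwrite("pics/crop2.png",cv2.resize(im[185:325,125:245],(480,560),interpolation=2))
E
```

```text
top [143.46  39.05] [140  31   9  17  59] [993.66 354.21  72.  ]
top [153.66  37.56] [147  30  14  18 175] [997.26 331.42  72.  ]
top [452.95  34.29] [448  30  11  13  86] [1004.47 -347.98   72.  ]
top [504.58 118.42] [497 112  14  14 141] [ 802.86 -453.25   72.  ]
top [346.8  120.12] [343 119   9   4  25] [ 800.2  -101.89   72.  ]
top [412.11 202.  ] [407 197  11  11  91] [ 614.24 -239.88   72.  ]
top [289.54 207.07] [285 201  10  12  94] [604.71  24.87  72.  ]
top [482.54 215.23] [477 210  12  11 107] [ 584.17 -391.12   72.  ]
top [531.12 239.06] [524 232  16  16 113] [ 531.53 -492.71   72.  ]
top [376.93 251.59] [368 243  18  18 246] [ 506.98 -160.82   72.  ]
top [283.7  278.95] [279 274  10  11  91] [450.54  37.25  72.  ]
scene [224.89  27.07] [222  23   8  11  28] [1273.99 1343.79   72.  ]
scene [340.23 104.67] [334  99  14  12 136] [1076.76  428.44   72.  ]
scene [192.84 149.81] [169 138  47  26 716] [578.78 527.23  72.  ]
scene [542.97 156.93] [539 152  11  15  95] [1240.07 -185.29   72.  ]
scene [425.61 224.35] [423 222   7   6  31] [ 775.68 -127.04   72.  ]
scene [325.9  228
[... 716 characters left out ...]
16  15  94] [604.58  23.34  16.  ]
white [421.9 280.9] [416 250  16  53 332] [ 446.99 -267.08   16.  ]
white [285.79 280.32] [277 272  17  16 102] [450.78  35.72  16.  ]
white [292.74 329.62] [271 325  44  10 219] [343.11  20.51  16.  ]
[[365.02 200.22]
 [445.8  191.24]
 [449.02 220.22]
 [368.24 229.2 ]]
[array([ 631.34, -144.54,   16.  ]), array([ 651.22, -330.24,   16.  ]), array([ 583.8 , -334.36,   16.  ]), array([ 564.43, -150.26,   16.  ])]
grey [179.27 234.83] [ 133  195   95  122 4037]
[[133.13 232.43]
 [135.26 196.98]
 [227.05 202.48]
 [224.92 237.94]]
[array([561.97, 380.63,   8.  ]), array([643.87, 379.57,   8.  ]), array([629.75, 170.32,   8.  ]), array([547.94, 173.64,   8.  ])]
```

View pics/crop.png

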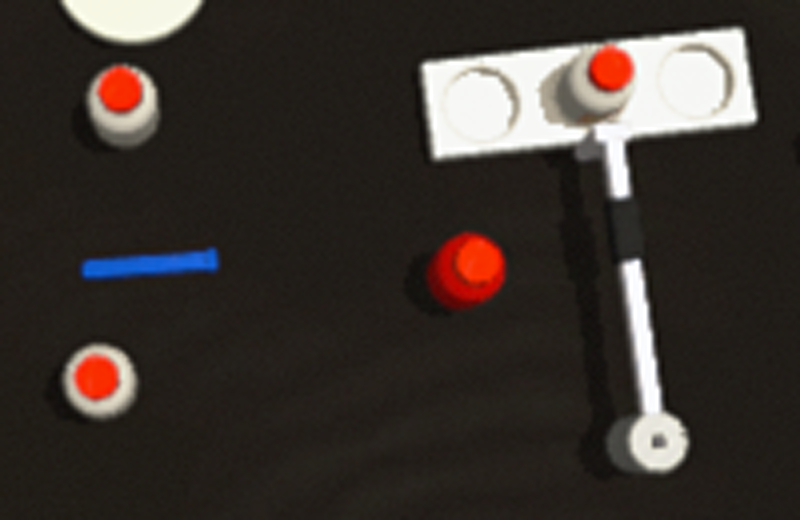

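View pics/crop2.png

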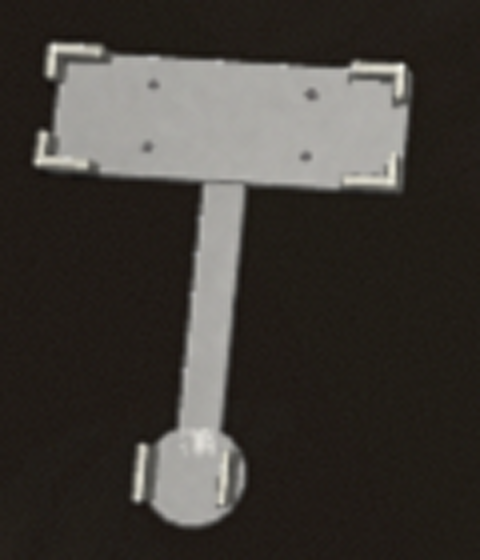

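The crop confirms two white bottles with red caps. The empty seats' rims are at about px (380,211) and (433.5,205), with bottle_c between them and the dark sleeve at (416,242). The cradle's guides and saddle are clear as well.

```bash
python3 - <<'E'
from h import *
f=lambda c,o,z:cast("top",np.array(c)/4+o,z)
o=np.array([260,185])
for c in [(420,62),(742,28),(757,122),(433,158)]: print("blk",f(c,o,16))
s1=f((480,105),o,16);s2=f((694,81),o,16);w=f((658,441),o,60);c=np.mean([f(c,o,16) for c in [(420,62),(742,28),(757,122),(433,158)]],0)
print("s1,s2",s1,s2,np.linalg.norm(s1-s2),"mid",(s1+s2)/2,"blkc",c,"w",w,np.linalg.norm((c-w)[:2]))
print("yaw seats",np.arctan2(-(s1-s2)[0],(s1-s2)[1]),"stem",np.arctan2((c-w)[1],(c-w)[0]))
o=np.array([125,185])
q=[f(c,o,8) for c in [(57,50),(405,72),(398,188),(40,166)]];print("cr",q);c=np.mean(q,0);w=f((195,478),o,8)
g=[f(c,o,36) for c in [(52,46),(405,68),(398,185),(40,164)]]; print("guides",np.mean(g,0))
print(c,w,np.linalg.norm((c-w)[:2]),"yaw",np.arctan2((c-w)[1],(c-w)[0]),np.arctan2(*( -(q[0]-q[1])[0],(q[0]-q[1])[1])))
s=arm.read_state()
for t in [(604.5,24,120),(604.5,24,19),(450,36.6,120)]: print(t,rel(t,s))
E
```

```text
blk [ 630.68 -144.47   16.  ]
blk [ 649.45 -329.45   16.  ]
blk [ 594.69 -335.4    16.  ]
blk [ 575.18 -150.54   16.  ]
s1,s2 [ 605.53 -178.01   16.  ] [ 618.68 -300.53   16.  ] 123.23216702281914 mid [ 612.1  -239.27   16.  ] blkc [ 612.5  -239.97   16.  ] w [ 414.19 -261.29   60.  ] 199.45530325976821
yaw seats 0.10691295707793477 stem 0.10711062166121428
cr [array([642.59, 370.45,   8.  ]), array([628.55, 172.12,   8.  ]), array([561.52, 174.85,   8.  ]), array([575.52, 377.06,   8.  ])]
guides [598.41 266.82  36.  ]
[602.05 273.62   8.  ] [399.92 283.8    8.  ] 202.382241506298 yaw -0.05031133063664907 -0.07063914696973092
(604.5, 24, 120) [532.54 337.1  111.07]
(604.5, 24, 19) [532.53 336.91 212.07]
(450, 36.6, 120) [388.22 393.67 111.16]
```

Emit:
step_arm(motion=[{"slide": [532.5,337,100],"dr": [0,0,0],"jaw": 70},{"slide": [532.5,337,100],"dr": [0,0,0],"jaw": 70},{"slide": [532.5,337,100],"dr": [0,0,0],"jaw": 70},{"slide": [532.5,337,100],"dr": [0,0,0],"jaw": 70},{"slide": [532.5,337,100],"dr": [0,0,0],"jaw": 70},{"slide": [532.5,337,100],"dr": [0,0,0],"jaw": 70},{"slide": [532.5,337,100],"dr": [0,0,0],"jaw": 70},{"slide": [532.5,337,100],"dr": [0,0,0],"jaw": 70}])

```text
clock: 1.1
position: [534.0, 139.1, 152.4]
ee_rot: [0.974, -0.225, -0.0, 0.0]
contact_force: [0.7, 0.7, 0.7]
gripper_width: 69.9
grasp_force: 0.0
```

```bash
python3 -c "
from h import *
s=arm.read_state();print(s['position'],s['ee_rot'],rel((604.5,24,120),s),rel((604.5,24,19),s))"
```

```text
[534.01 139.1  152.45] [ 0.97 -0.23 -0.    0.  ] [113.88  72.46  32.44] [113.9   72.44 133.44]
```

Emit:
step_arm(motion=[{"slide": [114,72.5,32],"dr": [0,0,0],"jaw": 70},{"slide": [114,72.5,32],"dr": [0,0,0],"jaw": 70},{"slide": [114,72.5,32],"dr": [0,0,0],"jaw": 70},{"slide": [114,72.5,32],"dr": [0,0,0],"jaw": 70},{"slide": [114,72.5,32],"dr": [0,0,0],"jaw": 70},{"slide": [114,72.5,32],"dr": [0,0,0],"jaw": 70},{"slide": [114,72.5,32],"dr": [0,0,0],"jaw": 70},{"slide": [114,72.5,32],"dr": [0,0,0],"jaw": 70}])

```text
clock: 2.1
position: [603.9, 26.3, 121.3]
ee_rot: [0.974, -0.225, 0.0, -0.0]
contact_force: [-0.7, 0.6, 0.1]
gripper_width: 69.9
grasp_force: 0.0
```

```bash
python3 -c "
from h import *
s=arm.read_state();im=optics.get_image('wrist');cv2.imwrite('pics/w1.png',im)
print(s['position'],rel((604.5,24,19),s), wproj(np.array([604.5,24,75]),s))
for c,b in blobs(red(im),150): print(c,b,wcast(c,s,74))"
```

```text
[603.85  26.34 121.29] [  1.57   1.85 102.29] [324.71 265.57]
[595.31 246.96] [581 226  35  46 944] [ 533.15 -143.56   74.  ]
[323.56 261.6 ] [ 302  239   44   45 1536] [606.53  23.71  74.  ]
[618.95 261.01] [607 245  24  32 536] [ 510.68 -164.71   74.  ]
```

View pics/w1.png

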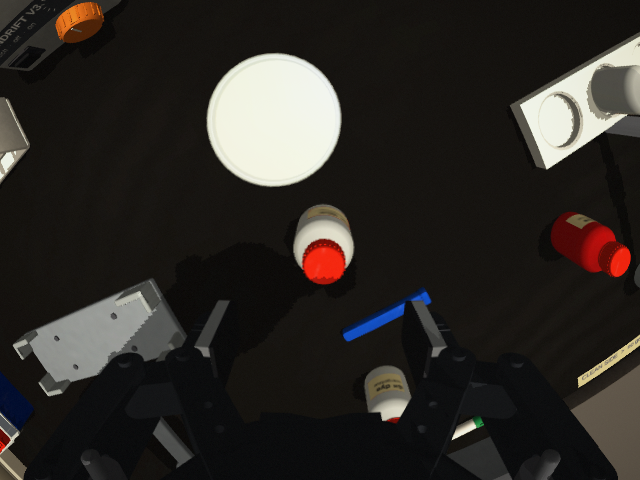

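The wrist view shows the bottle's cap at (323,262), centred between the fingers, and the dish clear at (274,120). Next I descend and close.

Emit:
step_arm(motion=[{"slide": [2,2,55],"jaw": 70,"dr": [0,0,0]},{"slide": [2,2,106],"jaw": 70,"dr": [0,0,0]},{"slide": [2,2,106],"jaw": 70,"dr": [0,0,0]},{"slide": [2,2,106],"jaw": 30,"dr": [0,0,0]},{"slide": [2,2,106],"jaw": 30,"dr": [0,0,0]},{"slide": [2,2,106],"jaw": 30,"dr": [0,0,0]},{"slide": [2,2,106],"jaw": 30,"dr": [0,0,0]},{"slide": [2,2,106],"jaw": 30,"dr": [0,0,0]}])

```text
clock: 3.15
position: [606.9, 23.5, 17.9]
ee_rot: [0.974, -0.225, 0.003, -0.001]
contact_force: [-1.1, 0.1, 6.3]
gripper_width: 35.4
grasp_force: 60.3
```

The width is 35.4 and the tool is pushed up 6 N, so the pads are on the shoulder. I regrip lower.

Emit:
step_arm(motion=[{"slide": [0,0,0],"jaw": 60,"dr": [0,0,0]},{"slide": [0,0,0],"jaw": 60,"dr": [0,0,0]},{"slide": [0,0,7],"jaw": 60,"dr": [0,0,0]},{"slide": [0,0,7],"jaw": 30,"dr": [0,0,0]},{"slide": [0,0,7],"jaw": 30,"dr": [0,0,0]},{"slide": [0,0,7],"jaw": 30,"dr": [0,0,0]},{"slide": [0,0,7],"jaw": 30,"dr": [0,0,0]},{"slide": [0,0,7],"jaw": 30,"dr": [0,0,0]}])

```text
clock: 4.15
position: [604.8, 23.0, 7.9]
ee_rot: [0.974, -0.225, -0.0, 0.0]
contact_force: [-0.4, 0.7, -0.6]
gripper_width: 36.0
grasp_force: 59.8
```

```bash
python3 -c "
from h import *
s=arm.read_state();print(s['position'],s['ee_rot'],s['contact_force'],s['gripper_width'])"
```

```text
[604.8   23.03   7.91] [ 0.97 -0.23 -0.    0.  ] [-0.43  0.7  -0.63] 36.00325137275794
```

Emit:
step_arm(motion=[{"slide": [0,0,0],"jaw": 50,"dr": [0,0,0]},{"slide": [0,0,-4],"jaw": 50,"dr": [0,0,0]},{"slide": [0,0,-4],"jaw": 50,"dr": [0,0,0]},{"slide": [0,0,-4],"jaw": 30,"dr": [0,0,0]},{"slide": [0,0,-4],"jaw": 30,"dr": [0,0,0]},{"slide": [0,0,-4],"jaw": 30,"dr": [0,0,0]},{"slide": [0,0,-4],"jaw": 30,"dr": [0,0,0]},{"slide": [0,0,-4],"jaw": 30,"dr": [0,0,0]}])

```text
clock: 5.15
position: [605.1, 23.0, 12.5]
ee_rot: [0.974, -0.225, 0.0, -0.0]
contact_force: [-1.9, -0.8, 4.6]
gripper_width: 35.9
grasp_force: 60.0
```

Emit:
step_arm(motion=[{"slide": [0,0,-50],"jaw": 30,"dr": [0,0,0]},{"slide": [0,0,-112],"jaw": 30,"dr": [0,0,0.5]},{"slide": [20,40,-112],"jaw": 30,"dr": [0,0,1.8]},{"slide": [45,90,-112],"jaw": 30,"dr": [0,0,3.1]},{"slide": [70,140,-112],"jaw": 30,"dr": [0,0,4.4]},{"slide": [88.5,180.5,-112],"jaw": 30,"dr": [0,0,5.7]},{"slide": [88.5,180.5,-112],"jaw": 30,"dr": [0,0,7.2]},{"slide": [88.5,180.5,-112],"jaw": 30,"dr": [0,0,7.2]}])

```text
clock: 6.15
position: [604.4, -178.5, 122.8]
ee_rot: [0.745, -0.667, -0.001, 0.0]
contact_force: [0.2, 0.6, -1.7]
gripper_width: 36.1
grasp_force: 60.3
```

```bash
python3 -c "
from h import *
s=arm.read_state();im=optics.get_image('wrist');cv2.imwrite('pics/w2.png',im)
print(s['position'],s['ee_rot'],s['gripper_width'],rel((605.5,-178,16),s), 'seat1',wproj(np.array([605.5,-178,16]),s),'seat2',wproj(np.array([618.7,-300.5,16]),s))"
```

```text
[ 604.45 -178.48  122.84] [ 0.74 -0.67 -0.    0.  ] 36.05423434203793 [ -0.28  -1.26 106.84] seat1 [317.63 235.57] seat2 [317.89  56.46]
```

View pics/w2.png

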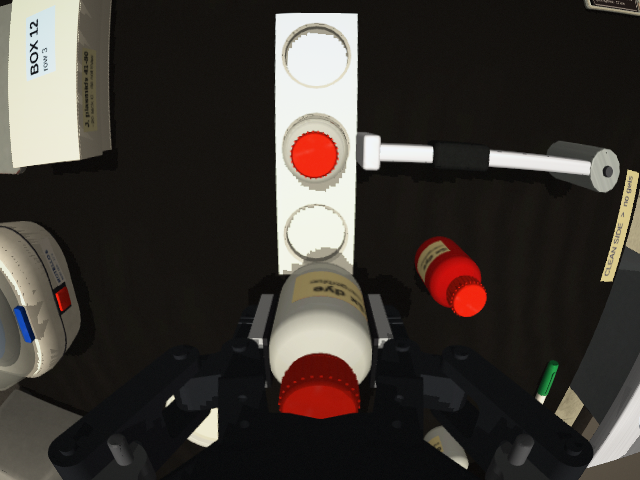

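The wrist view shows empty seat 1 at (317,232) and empty seat 2 at (317,56), both within 4 px of prediction. The held bottle is upright between the pads.

```bash
python3 -c "
from h import *
s=arm.read_state();Q=R.from_quat(s['ee_rot'])
print('bottle bottom front edge',wproj(s['position']+Q.apply([19,0,12.5]),s),wproj(s['position']+Q.apply([17,0,12.5]),s),wproj(s['position']+Q.apply([19,0,2]),s))
for uv in [(316.5,205),(316.5,231.5),(287,231.5),(346,231.5)]: print(uv,wcast(uv,s,16))
im=cv2.imread('pics/w2.png');g=im[:,:,1].astype(int)
print(g[200:270:2,316]); print(g[232,276:360:2])
"
```

```text
bottle bottom front edge [319.   258.06] [319.01 262.21] [318.93 266.99]
(316.5, 205) [ 608.92 -199.24   16.  ]
(316.5, 231.5) [ 606.85 -180.27   16.  ]
(287, 231.5) [ 627.51 -177.98   16.  ]
(346, 231.5) [ 586.22 -182.57   16.  ]
[246 244 173 244 246 246 246 245 246 245 245 245 245 245 245 245 245 245
 245 245 245 245 245 245 236 162 161 162 162 101  84  96 117 123 114]
[ 20 234 246 244 205 151 239 245 245 245 245 245 245 245 245 245 245 245
 245 245 245 245 245 245 245 245 245 245 244 245 244 245 244 245 162 210
 240 245 246 161  19  21]
```

Emit:
step_arm(motion=[{"slide": [0.2,-1.8,40],"jaw": 30,"dr": [0,0,0]},{"slide": [0.2,-1.8,80],"jaw": 30,"dr": [0,0,0]},{"slide": [0.2,-1.8,90],"jaw": 30,"dr": [0,0,0]},{"slide": [0.2,-1.8,94],"jaw": 30,"dr": [0,0,0]},{"slide": [0.2,-1.8,97],"jaw": 30,"dr": [0,0,0]},{"slide": [0.2,-1.8,100],"jaw": 30,"dr": [0,0,0]},{"slide": [0.2,-1.8,102],"jaw": 30,"dr": [0,0,0]},{"slide": [0.2,-1.8,102],"jaw": 30,"dr": [0,0,0]}])

```text
clock: 7.2
position: [606.9, -178.0, 22.2]
ee_rot: [0.745, -0.667, 0.0, -0.0]
contact_force: [0.2, -0.3, -1.8]
gripper_width: 35.5
grasp_force: 60.3
```

Emit:
step_arm(motion=[{"slide": [0,0,2],"jaw": 30,"dr": [0,0,0]},{"slide": [0,0,3],"jaw": 30,"dr": [0,0,0]},{"slide": [0,0,3],"jaw": 30,"dr": [0,0,0]},{"slide": [0,0,3],"jaw": 56,"dr": [0,0,0]},{"slide": [0,0,3],"jaw": 56,"dr": [0,0,0]},{"slide": [0,0,3],"jaw": 56,"dr": [0,0,0]},{"slide": [0,0,-40],"jaw": 56,"dr": [0,0,0]},{"slide": [0,0,-95],"jaw": 56,"dr": [0,0,0]}])

```text
clock: 8.2
position: [605.9, -177.9, 116.6]
ee_rot: [0.745, -0.667, -0.002, 0.001]
contact_force: [1.3, 0.2, 0.5]
gripper_width: 56.3
grasp_force: 0.0
```

```bash
python3 -c "
from h import *
s=arm.read_state();im=optics.get_image('wrist');cv2.imwrite('pics/w3.png',im)
print(s['position'],s['ee_rot'],s['contact_force'],s['gripper_width'],rel((450,36.6,125),s))
for c,b in blobs(red(im),150): print(c,b,wcast(c,s,80))
print([wproj(np.array(p),s) for p in [(606.5,-178,81),(612.3,-239.6,81)]])
im=optics.get_image('scene')
print([(c,cast('scene',c,78)) for c,b in blobs(red(im)) if 380<c[0]<450 and 250<c[1]<330])
"
```

```text
[ 605.87 -177.91  116.59] [ 0.75 -0.67 -0.    0.  ] [1.35 0.22 0.52] 56.27827327840243 [-230.43  131.24   -7.77]
[316.65 154.73] [ 292  130   50   50 1847] [ 613.79 -240.09   80.  ]
[462.44 285.73] [ 433  242   60   80 2923] [ 524.83 -179.17   80.  ]
[318.74 271.88] [ 296  248   46   48 1716] [ 606.17 -179.85   80.  ]
[array([317.73, 275.78]), array([319.63, 156.25])]
[(array([397.06, 272.5 ]), array([ 604.98, -178.6 ,   78.  ])), (array([424.88, 286.77]), array([ 613.1 , -240.83,   78.  ]))]
```

Emit:
step_arm(motion=[{"slide": [-46,26,-8],"jaw": 70,"dr": [0,0,0]},{"slide": [-96,55,-8],"jaw": 70,"dr": [0,0,0]},{"slide": [-146,83,-8],"jaw": 70,"dr": [0,0,0]},{"slide": [-196,111,-8],"jaw": 70,"dr": [0,0,0]},{"slide": [-230.5,131,-8],"jaw": 70,"dr": [0,0,0]},{"slide": [-230.5,131,-8],"jaw": 70,"dr": [0,0,0]},{"slide": [-230.5,131,-8],"jaw": 70,"dr": [0,0,0]},{"slide": [-230.5,131,-8],"jaw": 70,"dr": [0,0,0]}])

```text
clock: 9.3
position: [451.8, 36.1, 124.9]
ee_rot: [0.745, -0.667, 0.0, -0.0]
contact_force: [-0.5, -0.2, 0.6]
gripper_width: 69.8
grasp_force: 0.0
```

```bash
python3 -c "
from h import *
s=arm.read_state();im=optics.get_image('wrist');cv2.imwrite('pics/w4.png',im)
print(s['position'],s['ee_rot'],s['gripper_width'],rel((450.5,36.6,12.5),s))
for c,b in blobs(red(im),400): print(c,b,wcast(c,s,74))
"
```

```text
[451.85  36.07 124.92] [ 0.74 -0.67  0.   -0.  ] 69.83270337830453 [ -0.68   1.31 112.42]
[321.47 263.62] [ 300  241   43   46 1502] [450.71  35.04  74.  ]
```

Emit:
step_arm(motion=[{"slide": [0,1.2,56],"jaw": 70,"dr": [0,0,0]},{"slide": [0,1.2,112],"jaw": 70,"dr": [0,0,0]},{"slide": [0,1.2,112],"jaw": 70,"dr": [0,0,0]},{"slide": [0,1.2,112],"jaw": 30,"dr": [0,0,0]},{"slide": [0,1.2,112],"jaw": 30,"dr": [0,0,0]},{"slide": [0,1.2,112],"jaw": 30,"dr": [0,0,0]},{"slide": [0,1.2,112],"jaw": 30,"dr": [0,0,0]},{"slide": [0,1.2,112],"jaw": 30,"dr": [0,0,0]}])

```text
clock: 10.35
position: [452.0, 37.2, 15.6]
ee_rot: [0.745, -0.667, 0.001, -0.003]
contact_force: [1.0, -0.7, 8.1]
gripper_width: 35.9
grasp_force: 60.6
```

```bash
python3 -c "
from h import *
s=arm.read_state()
print(s['position'],s['ee_rot'],s['contact_force'],s['gripper_width'],rel((619,-300.5,125),s))
"
```

```text
[452.    37.15  15.56] [ 0.75 -0.67  0.   -0.  ] [ 0.98 -0.67  8.11] 35.92459818710871 [ 354.01 -128.99 -109.17]
```

Emit:
step_arm(motion=[{"slide": [0,0,-55],"jaw": 30,"dr": [0,0,0]},{"slide": [0,0,-112],"jaw": 30,"dr": [0,0,0]},{"slide": [47,-17,-112],"jaw": 30,"dr": [0,0,0]},{"slide": [100,-36,-112],"jaw": 30,"dr": [0,0,0]},{"slide": [155,-56,-112],"jaw": 30,"dr": [0,0,0]},{"slide": [210,-76,-112],"jaw": 30,"dr": [0,0,0]},{"slide": [265,-96,-112],"jaw": 30,"dr": [0,0,0]},{"slide": [310,-113,-112],"jaw": 30,"dr": [0,0,0]}])

```text
clock: 11.35
position: [597.2, -261.2, 126.4]
ee_rot: [0.745, -0.667, 0.001, -0.001]
contact_force: [0.9, 0.8, -0.7]
gripper_width: 35.7
grasp_force: 60.5
```

Emit:
step_arm(motion=[{"slide": [44,-16,0],"jaw": 30,"dr": [0,0,0]},{"slide": [44,-16,0],"jaw": 30,"dr": [0,0,0]},{"slide": [44,-16,0],"jaw": 30,"dr": [0,0,0]},{"slide": [44,-16,0],"jaw": 30,"dr": [0,0,0]},{"slide": [44,-16,0],"jaw": 30,"dr": [0,0,0]},{"slide": [44,-16,0],"jaw": 30,"dr": [0,0,0]},{"slide": [44,-16,0],"jaw": 30,"dr": [0,0,0]},{"slide": [44,-16,0],"jaw": 30,"dr": [0,0,0]}])

```text
clock: 12.35
position: [617.3, -301.0, 124.9]
ee_rot: [0.745, -0.667, -0.0, -0.0]
contact_force: [0.3, -0.7, -1.5]
gripper_width: 35.9
grasp_force: 60.4
```

```bash
python3 -c "
from h import *
s=arm.read_state();im=optics.get_image('wrist');cv2.imwrite('pics/w5.png',im)
Q=R.from_quat(s['ee_rot'])
print(s['position'],s['ee_rot'],s['contact_force'],s['gripper_width'],rel((619.4,-301,16),s))
print('front',[wproj(s['position']+Q.apply([x,0,13.5]),s) for x in(17,19,21)], 'rim', wproj(np.array([619.4+2.2,-301-21,16]),s))
g=im[:,:,1].astype(int);print(g[190:290:2,317])
"
```

```text
[ 617.35 -300.96  124.95] [ 0.75 -0.67 -0.   -0.  ] [ 0.26 -0.7  -1.46] 35.85677347166341 [  0.27  -2.04 108.95]
front [array([319.01, 261.39]), array([319.  , 257.26]), array([319.  , 253.09])] rim [316.64 204.88]
[121 246 248 248 248 248 213 180 226 248 248 248 248 248 248 248 248 248
 248 248 248 248 247 247 248 247 247 247 247 226 169 169 169 117  87 118
 125 123 116 115 115 114 114 116 116 117 117 116 118 117]
```

View pics/w5.png

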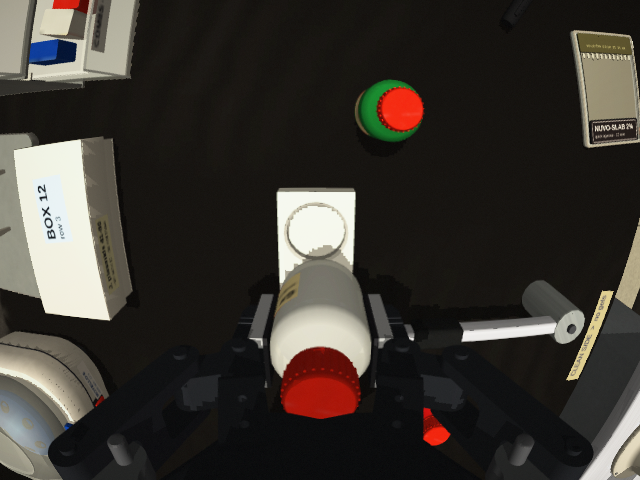

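The view shows seat 2's rim at (317,230), as predicted. The held bottle is in line, so I lower it.

Emit:
step_arm(motion=[{"slide": [0.3,-2,40],"jaw": 30,"dr": [0,0,0]},{"slide": [0.3,-2,80],"jaw": 30,"dr": [0,0,0]},{"slide": [0.3,-2,90],"jaw": 30,"dr": [0,0,0]},{"slide": [0.3,-2,94],"jaw": 30,"dr": [0,0,0]},{"slide": [0.3,-2,97],"jaw": 30,"dr": [0,0,0]},{"slide": [0.3,-2,100],"jaw": 30,"dr": [0,0,0]},{"slide": [0.3,-2,102],"jaw": 30,"dr": [0,0,0]},{"slide": [0.3,-2,102],"jaw": 30,"dr": [0,0,0]}])

```text
clock: 13.4
position: [619.4, -301.2, 23.2]
ee_rot: [0.745, -0.667, 0.0, -0.0]
contact_force: [0.5, -0.8, -0.3]
gripper_width: 36.0
grasp_force: 60.4
```

Emit:
step_arm(motion=[{"slide": [0,0,2],"jaw": 30,"dr": [0,0,0]},{"slide": [0,0,3],"jaw": 30,"dr": [0,0,0]},{"slide": [0,0,3],"jaw": 30,"dr": [0,0,0]},{"slide": [0,0,3],"jaw": 56,"dr": [0,0,0]},{"slide": [0,0,3],"jaw": 56,"dr": [0,0,0]},{"slide": [0,0,3],"jaw": 56,"dr": [0,0,0]},{"slide": [0,0,-40],"jaw": 56,"dr": [0,0,0]},{"slide": [0,0,-95],"jaw": 56,"dr": [0,0,0]}])

```text
clock: 14.4
position: [618.3, -300.9, 117.0]
ee_rot: [0.745, -0.667, -0.002, 0.001]
contact_force: [0.3, 1.2, 0.3]
gripper_width: 55.6
grasp_force: 0.0
```

```bash
python3 -c "
from h import *
s=arm.read_state();im=optics.get_image('wrist')
print(s['position'],s['ee_rot'],s['contact_force'],s['gripper_width'],s['joints'])
for c,b in blobs(red(im),150): print(c,b,wcast(c,s,80))
c=[]
im=optics.get_image('scene'); cv2.imwrite('pics/s2.png',im)
print([(c,cast('scene',c,78)) for c,b in blobs(red(im)) if 380<c[0]<480 and 250<c[1]<330])
o=np.array([612.6,-239.8]);y=0.107;X=np.array([np.cos(y),np.sin(y)])
p=o-85*X;print('bal',p,rel((*p,140),s))
"
```

```text
[ 618.32 -300.9   117.  ] [ 0.75 -0.67 -0.    0.  ] [0.31 1.18 0.32] 55.62986453460071 [-0.22  0.58  0.04 -0.   -1.03  0.33]
[58.85  2.47] [ 46   0  27   6 154] [ 783.5  -445.64   80.  ]
[405.31 108.5 ] [ 381   85   49   48 1718] [ 586.3  -391.07   80.  ]
[317.37 270.2 ] [ 295  247   46   47 1703] [ 619.4 -303.5   80. ]
[315.54 366.05] [296 350  40  32 969] [ 613.78 -240.8    80.  ]
[444.32 431.4 ] [434 410  20  42 565] [ 513.75 -184.04   80.  ]
[(array([397.17, 272.85]), array([ 604.36, -179.36,   78.  ])), (array([424.73, 287.26]), array([ 611.85, -241.39,   78.  ])), (array([453.2, 302.5]), array([ 618.35, -301.95,   78.  ]))]
bal [ 528.09 -248.88] [-61.71  84.03 -22.55]
```

Emit:
step_arm(motion=[{"slide": [0,0,-22],"jaw": 56,"dr": [0,0,-1.3]},{"slide": [-15,20,-22],"jaw": 56,"dr": [0,0,-2.6]},{"slide": [-30,40,-22],"jaw": 56,"dr": [0,0,-3.9]},{"slide": [-45,60,-22],"jaw": 56,"dr": [0,0,-5.2]},{"slide": [-61.7,84,-22],"jaw": 56,"dr": [0,0,-6.5]},{"slide": [-61.7,84,-22],"jaw": 56,"dr": [0,0,-7.8]},{"slide": [-61.7,84,-22],"jaw": 56,"dr": [0,0,-9.1]},{"slide": [-61.7,84,-22],"jaw": 56,"dr": [0,0,-10.4]}])

```text
clock: 15.5
position: [529.0, -249.1, 139.9]
ee_rot: [1.0, -0.001, 0.0, 0.0]
contact_force: [0.3, 0.3, -0.5]
gripper_width: 56.1
grasp_force: 0.0
```

Emit:
step_arm(motion=[{"slide": [0,0,0],"jaw": 56,"dr": [0,0,-0.85]},{"slide": [0,0,0],"jaw": 56,"dr": [0,0,-0.85]},{"slide": [0,0,0],"jaw": 56,"dr": [0,0,-0.85]},{"slide": [0,0,0],"jaw": 56,"dr": [0,0,-0.85]},{"slide": [0,0,0],"jaw": 56,"dr": [0,0,-0.85]},{"slide": [0,0,0],"jaw": 56,"dr": [0,0,-0.85]},{"slide": [0,0,0],"jaw": 56,"dr": [0,0,-0.85]},{"slide": [0,0,0],"jaw": 56,"dr": [0,0,-0.85]}])

```text
clock: 16.5
position: [529.1, -249.1, 140.0]
ee_rot: [0.998, 0.055, 0.0, 0.0]
contact_force: [-0.7, -0.6, 0.9]
gripper_width: 56.0
grasp_force: 0.0
```

```bash
python3 -c "
from h import *
s=arm.read_state();im=optics.get_image('wrist');cv2.imwrite('pics/w6.png',im)
X=np.array([np.cos(.107),np.sin(.107)]);b=np.array([528.1,-248.9])
print(s['position'],R.from_quat(s['ee_rot']).as_euler('zyx'),s['gripper_width'],s['joints'][5],rel((*b,33),s))
for k in(-18,0,18): print(k,wproj(np.array([*(b+k*X),62]),s))
for c,bb in blobs(red(im),150): print(c,bb,wcast(c,s,80))
"
```

```text
[ 529.1  -249.14  139.97] [-0.11  0.    3.14] 55.954312938472825 1.8446815334728603 [ -0.97  -0.35 106.97]
-18 [321.28 277.1 ]
0 [321.4  251.06]
18 [321.52 223.63]
[322.38 110.75] [ 301   89   44   44 1436] [ 613.72 -239.83   80.  ]
[211.23 116.2 ] [ 189   95   45   43 1483] [ 605.98 -179.14   80.  ]
[431.41 117.1 ] [ 409   96   45   43 1455] [ 618.9 -299.8   80. ]
[543.62 196.18] [ 525  178   37   38 1051] [ 585.6  -383.67   80.  ]
[201.37 254.89] [ 172  219   66   68 2580] [ 523.95 -176.45   80.  ]
[600.43 247.06] [592 229  18  38 403] [ 557.98 -448.34   80.  ]
```

View pics/w6.png

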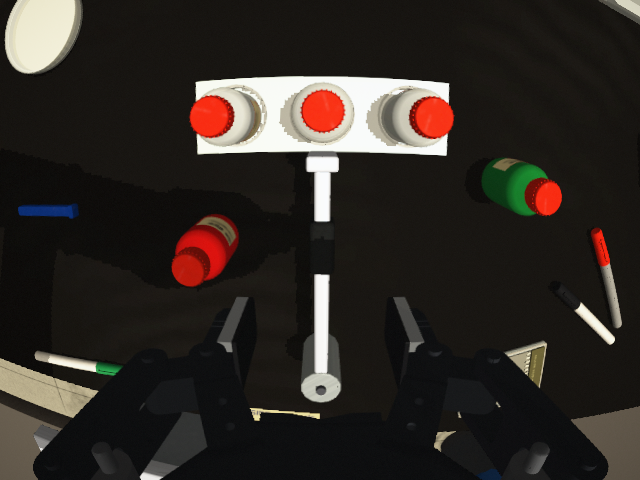

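The wrist view shows all three bottles seated, with caps at (211,116), (322,111) and (431,117). The sleeve spans (322,222–274), so the gripper is aligned over it and I go down to grip.

Emit:
step_arm(motion=[{"slide": [0.2,-0.3,50],"jaw": 56,"dr": [0,0,0]},{"slide": [0.2,-0.3,95],"jaw": 56,"dr": [0,0,0]},{"slide": [0.2,-0.3,107],"jaw": 56,"dr": [0,0,0]},{"slide": [0.2,-0.3,107],"jaw": 10,"dr": [0,0,0]},{"slide": [0.2,-0.3,107],"jaw": 10,"dr": [0,0,0]},{"slide": [0.2,-0.3,107],"jaw": 10,"dr": [0,0,0]},{"slide": [0.2,-0.3,107],"jaw": 10,"dr": [0,0,0]},{"slide": [0.2,-0.3,107],"jaw": 10,"dr": [0,0,0]}])

```text
clock: 17.55
position: [530.8, -249.3, 35.1]
ee_rot: [0.998, 0.056, 0.002, 0.001]
contact_force: [0.1, 0.2, 6.7]
gripper_width: 15.0
grasp_force: 60.1
```

Emit:
step_arm(motion=[{"slide": [0,0,0],"jaw": 10,"dr": [0,0,0]},{"slide": [0,0,0],"jaw": 10,"dr": [0,0,0]},{"slide": [0,0,-2],"jaw": 10,"dr": [0,0,0]},{"slide": [0,0,-6],"jaw": 10,"dr": [0,0,0]},{"slide": [0,0,-12],"jaw": 10,"dr": [0,0,0]},{"slide": [0,0,-20],"jaw": 10,"dr": [0,0,0]},{"slide": [0,0,-25],"jaw": 10,"dr": [0,0,0]},{"slide": [0,0,-25],"jaw": 10,"dr": [0,0,0]}])

```text
clock: 18.55
position: [529.6, -248.8, 58.6]
ee_rot: [0.998, 0.055, 0.001, 0.0]
contact_force: [0.3, 0.8, -5.7]
gripper_width: 15.1
grasp_force: 58.6
```

```bash
python3 -c "
from h import *
s=arm.read_state();im=optics.get_image('wrist');cv2.imwrite('pics/w7.png',im)
print(s['position'],R.from_quat(s['ee_rot']).as_euler('zyx'),s['gripper_width'],s['contact_force'],s['wrist_torque'])
for c,bb in blobs(red(im),300): print(c,bb)
Q=R.from_quat(s['ee_rot'])
# expected cap centres if carrier level in hand: sleeve at grasp point
for y in(-62,0,62): print(wproj(s['position']+Q.apply([85,-y,33-80]),s))
im=optics.get_image('scene');cv2.imwrite('pics/s3.png',im[180:440,250:570].repeat(2,0).repeat(2,1))
"
```

```text
[ 529.55 -248.84   58.57] [-0.11  0.    3.14] 15.103941390475851 [ 0.31  0.82 -5.66] [-0.   -0.04 -0.01]
[319.59 105.12] [ 274   61   92   90 6176]
[114.83 122.68] [  75   83   82   82 5089]
[529.44 122.8 ] [ 498   82   65   83 4011]
[629.39 237.66] [617 211  23  50 860]
[161.77 304.42] [ 123  278   69   66 2426]
[133.11 338.94] [ 112  315   44   46 1398]
[541.14 115.71]
[324.7   99.38]
[105.45 114.94]
```

View pics/s3.png

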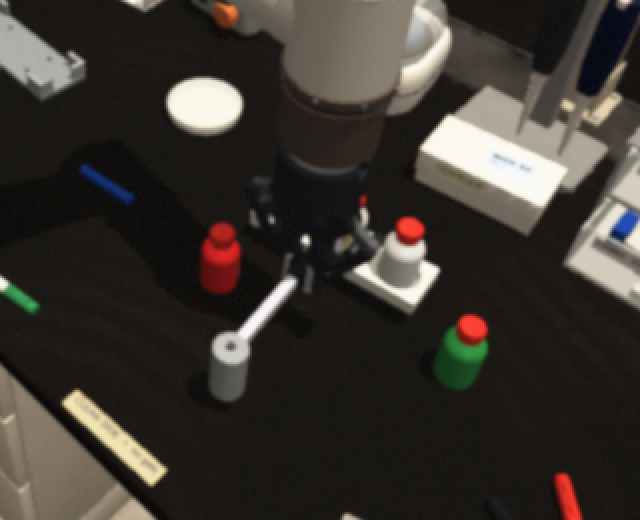

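The scene crop shows the carrier lifted with its bottles. The weight's top is at full-image px (365,353.5). I check that it hangs level.

```bash
python3 -c "
from h import *
s=arm.read_state();p=s['position'];X=np.array([np.cos(.109),np.sin(.109),0]);Y=np.array([-X[1],X[0],0])
b=p*[1,1,0]
for dz in(20,23.5,27):
  print(dz,'w',proj('scene',b-115*X+[0,0,60+dz]),'cap2',proj('scene',b+85*X-62*Y+[0,0,78+dz]))
im=optics.get_image('scene')
print([c for c,bb in blobs(red(im)) if 440<c[0]<470 and 280<c[1]<310])
print('w0',proj('scene',np.array([414.2,-261.3,60])))
b0=np.array([612.6,-239.8,0])-85*X;print('rest: w',proj('scene',b0-115*X+[0,0,60]),'cap2',proj('scene',b0+85*X-62*Y+[0,0,78]),'(seen rest cap2 453.2 302.5)')
im0=cv2.imread('pics/s2.png');t=cv2.cvtColor(im0,cv2.COLOR_BGR2GRAY)[345:375,350:385]
u=cv2.matchTemplate(cv2.cvtColor(im,cv2.COLOR_BGR2GRAY)[315:400,330:400],t,cv2.TM_CCOEFF_NORMED);print(cv2.minMaxLoc(u),'was',(350,345))
"
```

```text
20 w [365.68 354.21] cap2 [455.49 294.76]
23.5 w [365.81 353.04] cap2 [455.87 293.52]
27 w [365.94 351.86] cap2 [456.25 292.27]
[array([454.31, 294.75])]
w0 [364.78 360.98]
rest: w [364.74 361.22] cap2 [453.26 302.07] (seen rest cap2 453.2 302.5)
(-0.3688073456287384, 0.9939018487930298, (35, 33), (20, 23)) was (350, 345)
```

It is level to about 1°. Now I lift and carry it across gently.

Emit:
step_arm(motion=[{"slide": [0,0,-8],"jaw": 10,"dr": [0,0,0]},{"slide": [0,0,-22],"jaw": 10,"dr": [0,0,0]},{"slide": [0,0,-40],"jaw": 10,"dr": [0,0,0]},{"slide": [0,0,-56],"jaw": 10,"dr": [0,0,0]},{"slide": [0.7,-8,-65],"jaw": 10,"dr": [0,0,0]},{"slide": [2.2,-25,-65],"jaw": 10,"dr": [0,0,0]},{"slide": [4.3,-50,-65],"jaw": 10,"dr": [0,0,0]},{"slide": [6.7,-78,-65],"jaw": 10,"dr": [0,0,0]}])

```text
clock: 19.7
position: [526.3, -168.8, 122.1]
ee_rot: [0.998, 0.055, -0.001, -0.0]
contact_force: [0.7, -0.2, -5.6]
gripper_width: 14.9
grasp_force: 58.8
```

Emit:
step_arm(motion=[{"slide": [2.4,-28,0],"jaw": 10,"dr": [0,0,0]},{"slide": [4.8,-56,0],"jaw": 10,"dr": [0,0,0]},{"slide": [7.2,-84,0],"jaw": 10,"dr": [0,0,0]},{"slide": [9.7,-112,0],"jaw": 10,"dr": [0,0,0]},{"slide": [12,-140,0],"jaw": 10,"dr": [0,0,0]},{"slide": [14.5,-168,0],"jaw": 10,"dr": [0,0,0]},{"slide": [17,-196,0],"jaw": 10,"dr": [0,0,0]},{"slide": [19.3,-224,0],"jaw": 10,"dr": [0,0,0]}])

```text
clock: 20.7
position: [520.4, 55.9, 122.3]
ee_rot: [0.998, 0.056, -0.001, 0.0]
contact_force: [-0.9, -0.2, -6.3]
gripper_width: 15.1
grasp_force: 58.8
```

```bash
python3 -c "
from h import *
s=arm.read_state()
print(s['position'],R.from_quat(s['ee_rot']).as_euler('zyx'),s['gripper_width'],s['contact_force'],s['wrist_torque'],rel((517.2,278.7,124),s))
o=np.array([125,185])
t=cv2.imread('pics/top0.png');
"
```

```text
[520.43  55.94 122.26] [-0.11 -0.    3.14] 15.100810121607285 [-0.88 -0.22 -6.26] [-0.01 -0.04 -0.03] [  21.57 -221.74   -1.79]
```

Emit:
step_arm(motion=[{"slide": [2.7,-28,0],"jaw": 10,"dr": [0,0,0.1]},{"slide": [5.4,-56,0],"jaw": 10,"dr": [0,0,0.3]},{"slide": [8.1,-84,0],"jaw": 10,"dr": [0,0,0.5]},{"slide": [10.8,-112,0],"jaw": 10,"dr": [0,0,0.7]},{"slide": [13.5,-140,0],"jaw": 10,"dr": [0,0,0.9]},{"slide": [16.2,-167,0],"jaw": 10,"dr": [0,0,1.1]},{"slide": [18.5,-190,0],"jaw": 10,"dr": [0,0,1.2]},{"slide": [20,-206,-1],"jaw": 10,"dr": [0,0,1.2]}])

```text
clock: 21.7
position: [517.4, 262.5, 123.1]
ee_rot: [1.0, -0.028, -0.001, 0.001]
contact_force: [-0.5, -0.8, -7.1]
gripper_width: 15.1
grasp_force: 58.9
```

```bash
python3 - <<'E'
from h import *
im=cv2.imread('pics/top0.png');g=cv2.cvtColor(im,cv2.COLOR_BGR2GRAY).astype(float)
pts=[]
for r in range(240,288,3):
    row=g[r,160:200]; t=np.nonzero(row>80)[0]
    a,b=t[0],t[-1]
    l=a-(row[a]-80)/(row[a]-row[a-1]); q=b+(row[b]-80)/(row[b]-row[b+1])
    pts.append(cast('top',(160+(l+q)/2,r),5)[:2])
pts=np.array(pts);k=np.polyfit(pts[:,0],pts[:,1],1);print('spine yaw',np.arctan(k[0]),'y at x=602',np.polyval(k,602),'y at 402',np.polyval(k,402),'resid',np.std(pts[:,1]-np.polyval(k,pts[:,0])))
# plate far & near edges midpoints along columns away from guides
def edge(u,r0,r1,z):
    c=g[:,u]; rr=range(r0,r1,1 if r1>r0 else -1)
    for r in rr:
        if c[r]>80:
            d=1 if r1>r0 else -1
            return cast('top',(u,r-d*(c[r]-80)/(c[r]-c[r-d])),z)[:2]
F=np.array([edge(u,185,215,8) for u in range(156,206,5)]);N=np.array([edge(u,250,215,8) for u in list(range(152,168,4))+list(range(190,208,4))])
kf=np.polyfit(F[:,1],F[:,0],1);kn=np.polyfit(N[:,1],N[:,0],1)
print('edge yaws',-np.arctan(kf[0]),-np.arctan(kn[0]),'x far/near at 273',np.polyval(kf,273),np.polyval(kn,273))
print('disc near edge',[edge(u,325,300,8) for u in(170,173,176)])
s=arm.read_state();print(s['position'],R.from_quat(s['ee_rot']).as_euler('zyx'))
E
```

```text
spine yaw -0.06829133274914072 y at x=602 272.37158942359383 y at 402 286.05112837139365 resid 0.10693911308618936
edge yaws -0.0675614710993803 -0.07033683209537195 x far/near at 273 636.9927853645062 565.7661304393737
disc near edge [array([374.45, 291.17]), array([374.01, 284.57]), array([375.05, 278.01])]
[517.45 262.5  123.09] [ 0.06 -0.    3.14]
```

Emit:
step_arm(motion=[{"slide": [-1,-8,-1],"jaw": 10,"dr": [0,0,0.05]},{"slide": [-1.2,-13,-1],"jaw": 10,"dr": [0,0,0.09]},{"slide": [-1.3,-15.5,-1],"jaw": 10,"dr": [0,0,0.09]},{"slide": [-1.3,-15.5,-1],"jaw": 10,"dr": [0,0,0.09]},{"slide": [-1.3,-15.5,-1],"jaw": 10,"dr": [0,0,0.09]},{"slide": [-1.3,-15.5,-1],"jaw": 10,"dr": [0,0,0.09]},{"slide": [-1.3,-15.5,-1],"jaw": 10,"dr": [0,0,0.09]},{"slide": [-1.3,-15.5,-1],"jaw": 10,"dr": [0,0,0.09]}])

```text
clock: 22.7
position: [518.4, 276.7, 125.0]
ee_rot: [0.999, -0.035, 0.0, 0.0]
contact_force: [-0.7, -0.5, -6.2]
gripper_width: 14.9
grasp_force: 58.9
```

```bash
python3 - <<'E'
from h import *
s=arm.read_state();print(s['position'],R.from_quat(s['ee_rot']).as_euler('zyx'),s['joint_vel'],s['gripper_width'],s['contact_force'])
O=np.array([601.7,272.4,0]);y=-.068;X=np.array([np.cos(y),np.sin(y),0]);Y=np.array([-X[1],X[0],0])
for n in("scene","top"):
    im=optics.get_image(n)
    cv2.imwrite(f'pics/{n}f.png',im)
    if n=="scene": print([c for c,b in blobs(red(im)) if 180<c[0]<340 and 160<c[1]<260])
    else: print([c for c,b in blobs(red(im)) if 120<c[0]<240 and 150<c[1]<230])
    for yy in(62,0,-62): print(n,'expect cap at carrier z=88',proj(n,O+yy*Y+[0,0,88+78]))
    print(n,'expect weight top',proj(n,O-200*X+[0,0,148]))
a=cv2.imread('pics/scenef.png')[120:320,140:340];b=cv2.imread('pics/topf.png')[150:350,90:290]
cv2.imwrite('pics/fin.png',cv2.resize(np.hstack([a,b]),None,fx=2,fy=2,interpolation=2))
E
```

```text
[518.43 276.67 124.97] [0.07 0.   3.14] [ 0. -0.  0. -0. -0.  0.] 14.8766122163023 [-0.68 -0.46 -6.25]
[array([266.86, 163.05])]
scene expect cap at carrier z=88 [237.69 141.39]
scene expect cap at carrier z=88 [251.85 151.33]
scene expect cap at carrier z=88 [266.94 161.94]
scene expect weight top [177.61 189.69]
[array([130.04, 196.15]), array([160.94, 199.46]), array([192.49, 202.08])]
top expect cap at carrier z=88 [128.69 197.52]
top expect cap at carrier z=88 [160.47 199.44]
top expect cap at carrier z=88 [192.23 201.37]
top expect weight top [152.32 302.82]
```

View pics/fin.png

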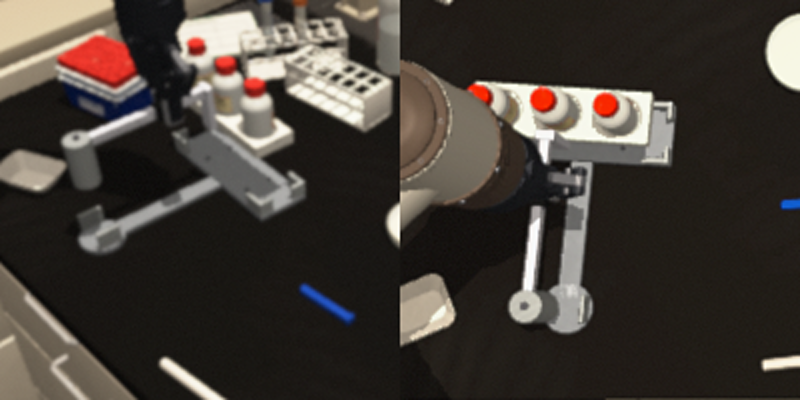

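The final view shows the carrier level and full over the cradle. The weight's top at top-view px (152.5,303) matches the expected (152.3,302.8), and the caps are within about 1 mm. One tiny correction, let it settle, then I hand in.

Emit:
step_arm(motion=[{"slide": [-0.4,-0.8,0],"jaw": 10,"dr": [0,0,0]},{"slide": [-0.4,-0.8,0],"jaw": 10,"dr": [0,0,0]},{"slide": [-0.4,-0.8,0],"jaw": 10,"dr": [0,0,0]},{"slide": [-0.4,-0.8,0],"jaw": 10,"dr": [0,0,0]},{"slide": [-0.4,-0.8,0],"jaw": 10,"dr": [0,0,0]},{"slide": [-0.4,-0.8,0],"jaw": 10,"dr": [0,0,0]},{"slide": [-0.4,-0.8,0],"jaw": 10,"dr": [0,0,0]},{"slide": [-0.4,-0.8,0],"jaw": 10,"dr": [0,0,0]}])

```text
clock: 23.8
position: [518.1, 277.5, 124.9]
ee_rot: [0.999, -0.035, -0.0, 0.0]
contact_force: [0.1, -0.1, -6.9]
gripper_width: 15.1
grasp_force: 58.9
```

```bash
python3 -c "
from bench import arm
print(arm.read_state()['position'],arm.job_done())"
```

```text
the job is handed in; nothing more can be done
[518.051404   277.54352423 124.94935843] None
```

I handed the job in after about 24 s: both loose bottles stand in the outer seats, and the full carrier is held level by its sleeve about 8 cm above the cradle, the right way round and within about 1–2 mm of its resting position; no verdict came back.

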